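Unpin the gluing press and hold its platen at the balance point

ROBOT

A 6-joint arm with a two-finger parallel gripper is mounted at the origin on a cart in front of the work surface, level with it; the furniture and walls round the work are solid. World frame = base frame: x ahead of the robot, y to its left, z up, the work surface at z = 0. Lengths are in m, angles in rad, forces in N, time in s.
With the tool pointing down it reaches from about 0.3 to 0.775 m from the base axis. Payload 14.6 kg.
Tool frame: the origin (TCP) lies between the finger pads; the fingertips stand 14 mm ahead of it and the grasp point (between the pads) lies 5 mm behind it; z points along the fingers, y is the direction in which the jaws open and shut (so a half turn about z gives the same grasp; the last joint's range is limited). The gripper opens to 85 mm and grips with 20 to 120 N. Pads are 22 mm wide; open, the fingers measure 114 mm over their backs; the gripper's body (76 mm by 85 mm) begins 54 mm behind the grasp point. The pads swing forward as they close: fully open they stand 13 mm farther back than shut.
Start: joints at [1.282, 0.3, 1.521, -0, 1.321, -0.067], TCP at [0.121, 0.537, 0.209] pointing down, gripper open.
Joint ranges: [-3.03, 3.03], [-0.79, 2.21], [0.23, 2.52], [-1.04, 4.18], [0, 3.07], [-2.55, 2.55]. Speed limits (rad/s): [2.22, 2.22, 2.57, 3.14, 3.14, 3.14].

INTERFACE

Orientations are given as a unit quaternion [x, y, z, w].
In Python, from plant import ctrl gives the robot as it stands.
- The arm moves only by the tool servo_tool, never from a script. Its argument "plan" is a list that holds one entry, the list of rows, each a list of 4 numbers: the shift along the tool's x, y, z in m, then the turn about the tool's z in rad. A call has 1 to 12 rows; each row shifts and turns the commanded pose from where the row before left it, along the tool's axes as they then stand; what a row does not reach is not made up. A row lasts 1/10 s, in which the tool goes at most 50 mm and 8.59 degrees, less where a joint would pass 70% of its speed; a pose out of reach is approached as far as the arm can. A call is refused whole if a number of a shift passes 0.05 or a number of a turn 0.15, either way. A call with a gripper value outside its range is refused whole. "gripper" is the gripper command: -1 is shut, 1 is fully open, values between are in proportion, set as the call begins (left out, the last holds). The fingers move at their own pace and stop on an object; "force" is the grip in N (left out, the last holds). Time passes only in rows, so rows that do not move let the fingers close. It gives the time, the measured TCP pose, the force and the opening at its end, in the units of the state.
- ctrl.state(): the state, without advancing time (a new reading comes with each control period).
- ctrl.get_image(name): name is "side" or "top" or "wrist"; returns the picture (384x512x3 uint8, red, green, blue); there is no depth.
- ctrl.camera_info(name): a dict with "vfov" (degrees; the focal length in pixels is half the picture's height over the tangent of half this angle, whatever the lens; pixels are square), "cx", "cy" (the principal point, pixels), "T" (4x4, takes a point from camera to world coordinates). Camera axes: x right, y up, looking along -z (the intrinsics and any distortion apply to the point x, -y, -z); pixel columns grow to the right and rows downward; lengths in m; the calibration is good to about 2 mm. A picture is of the moment at which its call begins: read the wrist's pose just before it. camera_info takes no time and is no camera call; for the wrist camera it gives the pose at the moment of the call.
- ctrl.hand_in(): hands the job in, once; it reports no verdict.
The state is a dict: "clock": time; "qpos": joint angles; "dq": joint speeds; "joint_efforts": joint torques, N m; "eef_pos": TCP position; "tool_rot": TCP orientation; "force": force on the tool from outside, world axes, zero at the start; "ft_torque": the same for the moment, N m; "grip_width": finger opening in m.
Only numpy, scipy, OpenCV 4.12 (cv2) and the standard library are available. Lean on these libraries where they do the work, as an engineer would, in place of code of your own. Each camera call takes 0.05 s, during which the arm holds its last target. There are 200 camera calls.

TASK

The card in the gluing press has set: pull the red-knobbed lock pin straight out of its bore and lay it in the parking notch on the same side of the press, let go of it there. Then take the platen by its black handle, swing it gently up and just past upright to its balance point, where its weight stands over the hinge and it wants to fall neither way, and finish while still holding it there by the handle, so that the card can be changed; there is no stay. Leave the other things on the table alone.

Things in the scene. Friction and masses are not known exactly. Their poses are not given: they have to be found in the camera images.
- press: hinged gluing press, fixed to the table: plywood base (x -80 to +110, y -118 to +118 mm, top z 22 mm) and, over the card being glued, a hinged aluminium platen. Origin on the table under the press; x points from the handle to the hinge, y left, z up ('press x, y, z' below). Nothing on the shut press is higher than z 76 mm.
- platen (a joint): swing of the platen, rad: 0 shut; 1.57 plate upright; 1.77 (leaning 11 degrees back past upright) the balance point, its centre of mass straight over the hinge. Short of it the platen falls shut, beyond it falls back to its stop at 2.3. Free hinge: no spring, no stay, hardly any friction. The platen weighs 0.5 to 1 kg; lifting takes 2 to 5 N at the handle.
- hinge (a point): middle of the platen's hinge axis, at press x 80, y 0, z 62 mm; the axis runs along press y.
- handle (a point): middle of the platen's round black grip, 13 mm thick, 84 mm long, along press y, clear all round, 43 mm in front of the platen's edge (thin arms at y -50 and +50). Shut: press x -108, y 0, z 54 mm. At joint value q it is at press x 80 - 188 cos(q-0.043), z 62 + 188 sin(q-0.043) mm: up, over and back. The round grip may turn between the finger pads.
- pin_knob (a point): middle of the red knob of the lock pin, a round bar 18 mm thick and 20 mm long along the pin's axis, at the pin's right-hand (press -y) end, 16 mm from the shoulder; at the start the axis is level along press y. The loose pin weighs 40 to 60 g.
- pin_shoulder (a point): shoulder of the lock pin, on its axis: the steel shank (8 mm thick, 38 mm long, tapered end) runs from here along the point's +y, the red knob (26 mm with its collar) along -y. The pin's centre of mass lies in the shank, 10 mm from the shoulder.
- bore (a point): mouth of the bore of the steel lock lug, in the lug's right-hand face (press x -42, y -112, z 48 mm). The bore, 10 mm wide, runs level along press y through the lug into the platen's own lug; the pin, in it up to its shoulder, is pulled straight out along press -y and is free after 38 mm.
- notch (a point): parking notch: open-topped U groove along press y in a grey block at the right of the base, 76 mm behind the bore, 10 mm wide, from y -112 (right-hand face) to -80 mm, floor z 40, flared mouth z 54 mm. The point: press x 34, y -112, z 44 mm, on the parked pin's axis. The pin lies there level, shank inwards, shoulder at the face or a few mm outside it, knob outside.
- reel: bystander: blue wire reel, a disc 62 mm across and 12 mm high, lying flat at the left of the press; origin under its middle. Not to be disturbed.
- next_card: bystander: small oblong of thick grey-white card 62 x 77 x 9 mm, lying at the left of the press, the next piece to be glued; origin under its middle. Not to be disturbed.
- measure: bystander: yellow tape measure 61 x 72 x 31 mm, near left; origin under its middle. Not to be disturbed.
- tub: bystander: small black film tub with a grey lid, 34 mm across, 37 mm high, at the right; origin under its middle. Not to be disturbed.
- cutters: bystander: blue-handled side cutters 55 x 126 x 12 mm, lying flat, near right; origin under its middle. Not to be disturbed.
- glue: bystander: white and orange glue bottle with a red cap, 45 mm across, 134 mm high, standing at the far right; origin under its middle. Not to be disturbed.
- tin: bystander: small blue tin 46 x 62 x 32 mm, at the far right; origin under its middle. Not to be disturbed.
- pliers: bystander: red-handled long-nose pliers 56 x 169 x 12 mm, lying flat at the left; origin under its middle. Not to be disturbed.

How it is judged:
By the outcome, as a careful person would: the job done as asked, in the order asked, and still so for the second after the job is handed in, while the arm keeps its last pose, push and grip.
It also fails if it takes over 59 s, if anything falls off the work surface, if the arm or the gripper's body presses on something with over 40 N, if the wrist force passes 120 N, or if a joint passes its speed limit or range.

## Working session

There is one attempt and no reset: what is moved stays moved. The work goes in short steps, Python scripts to look and compute and a tool call to move; the robot and the scene stay as the last step left them, time stands still between calls to the robot, and variables do not carry over. Pictures are saved under pics/ and viewed, about 8 in all and at most 12, crops included, and the job is handed in when it is done.

Besides the shell and the picture viewer there is one more tool, called after "Request:" in YAML: its name, and indented under it one key for each argument. servo_tool: Moves the arm, as the interface text tells. Its arguments: {"type":"object","properties":{"plan":{"type":"array","items":{"type":"array","items":{"type":"array","items":{"type":"number"}}}},"gripper":{"type":"number"},"force":{"type":"number"}},"required":["plan"]}

```bash
ls; mkdir -p pics; python3 - <<'E'
from plant import ctrl
import cv2
print(ctrl.state())
for n in("top","side"):
    i=ctrl.camera_info(n);print(n,i)
    cv2.imwrite(f"pics/{n}0.png",cv2.resize(ctrl.get_image(n)[:,:,::-1],(800,600),interpolation=cv2.INTER_CUBIC))
E
```

```text
pics
{'clock': 0.0, 'qpos': array([ 1.28239141e+00,  3.00459563e-01,  1.52161097e+00,  1.94347520e-05,
        1.32069785e+00, -6.65784163e-02]), 'dq': array([ 0.00156785, -0.00239805, -0.00067289, -0.00039134,  0.00022867,
        0.00011625]), 'joint_efforts': array([ 6.58991557e-04, -5.43492901e+01, -3.61791301e+01, -4.08729375e-05,
        3.99404496e-03,  4.75552014e-06]), 'eef_pos': array([0.12091578, 0.53626687, 0.20861501]), 'tool_rot': array([ 1.10688361e-01,  9.93854990e-01, -5.76969163e-04, -1.13060218e-04]), 'force': array([-0.55282405, -0.25049411,  0.11740695]), 'ft_torque': array([ 0.00277609,  0.02869631, -0.03618924]), 'grip_width': 0.08533629423187038}
top {'vfov': 53.10116391582347, 'cx': 262.02145429073266, 'cy': 196.4342026456353, 'T': array([[ 2.53492162e-02,  9.93911515e-01, -1.07225542e-01,
         4.13246982e-01],
       [-9.99677281e-01,  2.53809001e-02, -1.06939639e-03,
        -4.95057291e-02],
       [ 1.65859537e-03,  1.07218046e-01,  9.94234147e-01,
         1.18959224e+00],
       [ 0.00000000e+00,  0.00000000e+00,  0.00000000e+00,
         1.00000000e+00]])}
side {'vfov': 46.190264263054615, 'cx': 264.10772134026814, 'cy': 184.5095257845358, 'T': array([[ 0.85526658,  0.21469615, -0.47161918, -0.07322882],
       [-0.51755525,  0.39889461, -0.75698061, -1.01972151],
       [ 0.02560552,  0.8915092 ,  0.45227835,  0.66752917],
       [ 0.        ,  0.        ,  0.        ,  1.        ]])}
```

View pics/top0.png

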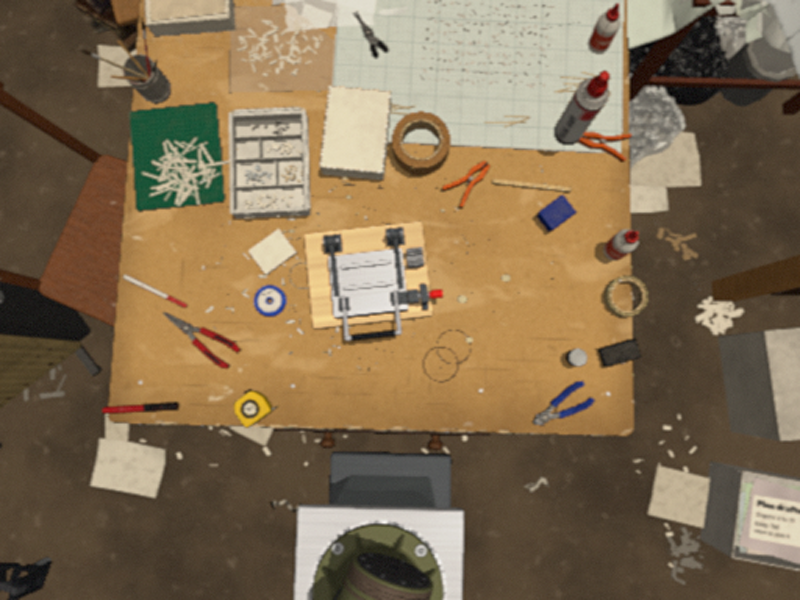

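View pics/side0.png

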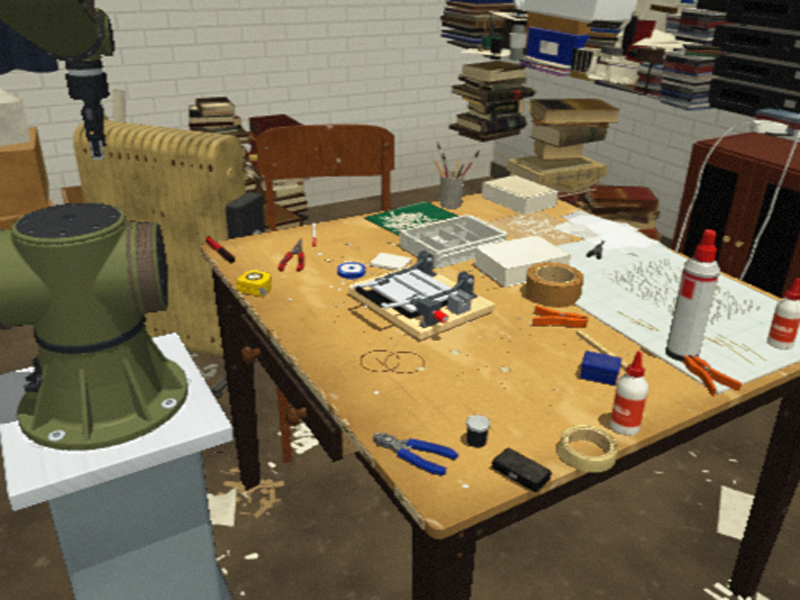

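The top view shows the press at about (368,280) with its red knob at (436,295) and its handle at (372,335). I'll enlarge both views.

```bash
python3 - <<'E'
import cv2,numpy as np
from plant import ctrl
a=ctrl.get_image("top")[:,:,::-1][135:225,185:290]
b=ctrl.get_image("side")[:,:,::-1][155:220,220:320]
A=cv2.resize(a,None,fx=5,fy=5,interpolation=cv2.INTER_CUBIC);B=cv2.resize(b,None,fx=5,fy=5,interpolation=cv2.INTER_CUBIC)
cv2.imwrite("pics/c1.png",A);cv2.imwrite("pics/c2.png",B)
E
```

```text
(no output)
```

View pics/c1.png

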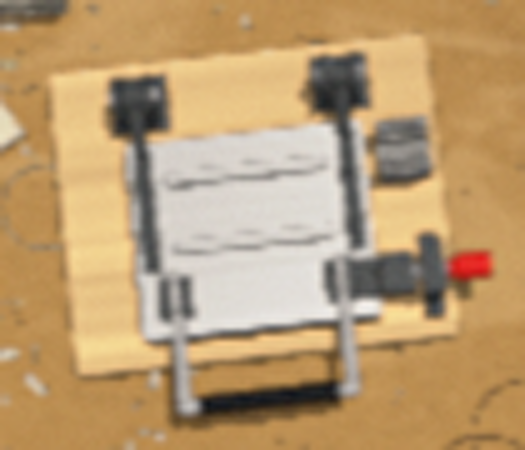

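View pics/c2.png

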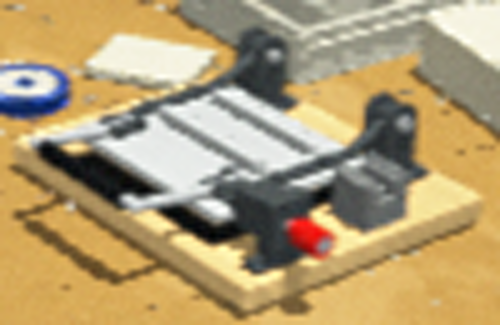

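In the top crop the base corners are (52,76), (424,36), (457,333) and (78,376). The knob centre is (471,265) and the handle middle (268,400). In the side crop the knob is at (312,237).

```bash
cat > h.py <<'E'
import numpy as np
from plant import ctrl
from scipy.optimize import least_squares
from scipy.spatial.transform import Rotation as R
def proj(n,P,info=None):
    i=info or ctrl.camera_info(n);T=i["T"];c=(np.atleast_2d(P)-T[:3,3])@T[:3,:3]
    f=192/np.tan(np.radians(i["vfov"])/2)
    return np.c_[i["cx"]-f*c[:,0]/c[:,2],i["cy"]+f*c[:,1]/c[:,2]]
def press(p,P):  # p: x,y,yaw
    P=np.atleast_2d(P)/1000;c,s=np.cos(p[2]),np.sin(p[2])
    return np.c_[p[0]+c*P[:,0]-s*P[:,1],p[1]+s*P[:,0]+c*P[:,1],P[:,2]]
E
python3 - <<'E'
from h import *
M=[[110,118,22],[110,-118,22],[-80,-118,22],[-80,118,22],[-42,-128,48],[-108,0,54]]
u=np.array([[52,76],[424,36],[457,333],[78,376],[471,265],[268,400]])/5+[185,135]
us=np.array([[312,237]])/5+[220,155]
us2=np.array([[245,305],[482,205]])/5+[220,155]
rt=lambda p:proj("top",press(p,M))-u
rs=lambda p:proj("side",press(p,[M[4]]))-us
rs2=lambda p:proj("side",press(p,[M[2],M[1]]))-us2
for f in (rt,lambda p:np.r_[rt(p),rs(p)]):
    s=least_squares(lambda p:f(p).ravel(),[.45,0,0.1]);p=s.x
    print(p,rt(p).round(2).tolist(),rs(p),rs2(p))
print(press(p,[[-42,-138,48],[34,-112,44],[-108,0,54],[80,0,62]]))
E
```

```text
[0.58629086 0.03300876 0.13444338] [[-0.98, -0.56], [0.37, -0.65], [0.69, 0.54], [-0.56, 0.34], [0.12, 0.42], [0.35, -0.16]] [[-0.30280292 -0.64477846]] [[ 0.22906093 -3.72708346]
 [ 0.61834274 -2.38573352]]
[0.58631464 0.03279761 0.1347498 ] [[-0.93, -0.55], [0.42, -0.66], [0.76, 0.52], [-0.48, 0.34], [0.19, 0.4], [0.43, -0.17]] [[-0.24154943 -0.61705711]] [[ 0.29087309 -3.69617036]
 [ 0.66688712 -2.36641552]]
[[ 0.56323462 -0.1095938   0.048     ]
 [ 0.63505278 -0.07361947  0.044     ]
 [ 0.47929366  0.01828863  0.054     ]
 [ 0.66558944  0.043545    0.062     ]]
```

Request:
servo_tool:
  plan:
    - [[0,0,0,0.135],[0,0,0,0.135],[0,0,0,0.135],[0,0,0,0.135],[0,0,0,0.135],[0,0,0,0.135],[0,0,0,0.135],[0,0,0,0.135],[0,0,0,0.135],[-0.02,0.01,0,0],[-0.04,0.02,0,0],[-0.04,0.02,0,0]]

```text
clock: 1.4
eef_pos: [0.1841, 0.4429, 0.2087]
tool_rot: [0.658, 0.753, -0.0, 0.0]
force: [1.2, 0.2, -0.4]
grip_width: 0.0853
```

Request:
servo_tool:
  plan:
    - [[-0.042,0.021,0,0],[-0.042,0.021,0,0],[-0.042,0.021,0,0],[-0.042,0.021,0,0],[-0.042,0.021,0,0],[-0.042,0.021,0,0],[-0.042,0.021,0,0],[-0.042,0.021,0,0],[-0.042,0.021,0,0],[-0.042,0.021,0,0],[-0.042,0.021,0,0],[-0.042,0.021,0,0]]

```text
clock: 2.6
eef_pos: [0.5017, -0.0237, 0.2092]
tool_rot: [0.658, 0.753, 0.0, 0.0]
force: [0.3, 1.0, 0.3]
grip_width: 0.0855
```

```bash
cat >> h.py <<'E'
PP=[0.58631,0.03280,0.13475]
def togo(pt,p=PP):
    """remaining shift in tool axes to bring grasp point to press point pt (mm); and turn"""
    s=ctrl.state();r=R.from_quat(s["tool_rot"]).as_matrix()
    g=s["eef_pos"]-0.005*r[:,2];d=r.T@(press(p,[pt])[0]-g)
    a=np.arctan2(r[1,1],r[0,1])
    print("clock",s["clock"],"pos",s["eef_pos"].round(4),"d(mm)",(d*1e3).round(1),"turn",round(a-p[2],4),"F",s["force"].round(1),"w",round(s["grip_width"],4),"tilt",r[:,2].round(4),"q",s["qpos"].round(2))
E
python3 - <<'E'
from h import *
togo([-42,-130,48])
E
```

```text
clock 2.6 pos [ 0.5017 -0.0237  0.2092] d(mm) [-85.4  49.5 166.2] turn -0.001 F [0.3 1.  0.3] w 0.0855 tilt [ 1.e-04  1.e-04 -1.e+00] q [-0.12  0.19  1.65  0.    1.29 -0.25]
```

Request:
servo_tool:
  plan:
    - [[-0.04,0.02,0.015,0],[-0.03,0.02,0.02,0],[-0.015,0.01,0.015,0],[0,0,0,0],[0,0,0,0]]
  gripper: 0.2

```text
clock: 3.1
eef_pos: [0.5616, -0.0991, 0.159]
tool_rot: [0.658, 0.753, -0.0, -0.0]
force: [1.1, 1.1, 0.4]
grip_width: 0.0515
```

```bash
python3 - <<'E'
from h import *
import cv2
togo([-42,-130,48])
i=ctrl.camera_info("wrist");print(i)
im=ctrl.get_image("wrist")[:,:,::-1].copy()
print(proj("wrist",press(PP,[[-42,-128,48],[-42,-112,48],[34,-112,44],[-80,-118,22],[-108,0,54]]),i).round(1)*1.5625)
cv2.imwrite("pics/w1.png",cv2.resize(im,(800,600),interpolation=cv2.INTER_CUBIC))
E
```

```text
clock 3.1 pos [ 0.5616 -0.0991  0.159 ] d(mm) [ -2.7   0.3 116. ] turn -0.001 F [1.1 1.1 0.4] w 0.0515 tilt [-9.e-04  3.e-04 -1.e+00] q [-0.24  0.39  1.52  0.    1.23 -0.37]
{'vfov': 71.61265245959235, 'cx': 253.30916592084566, 'cy': 187.06032237791106, 'T': array([[ 9.91046367e-01, -1.28049262e-01, -3.78217653e-02,
         5.52167077e-01],
       [ 1.33516014e-01,  9.48831626e-01,  2.86167815e-01,
        -2.53994194e-02],
       [-7.57090326e-04, -2.88655385e-01,  9.57432763e-01,
         3.23985648e-01],
       [ 0.00000000e+00,  0.00000000e+00,  0.00000000e+00,
         1.00000000e+00]])}
[[395.625   280.78125]
 [395.625   257.96875]
 [506.5625  256.5625 ]
 [344.375   258.59375]
 [282.65625  72.1875 ]]
```

View pics/w1.png

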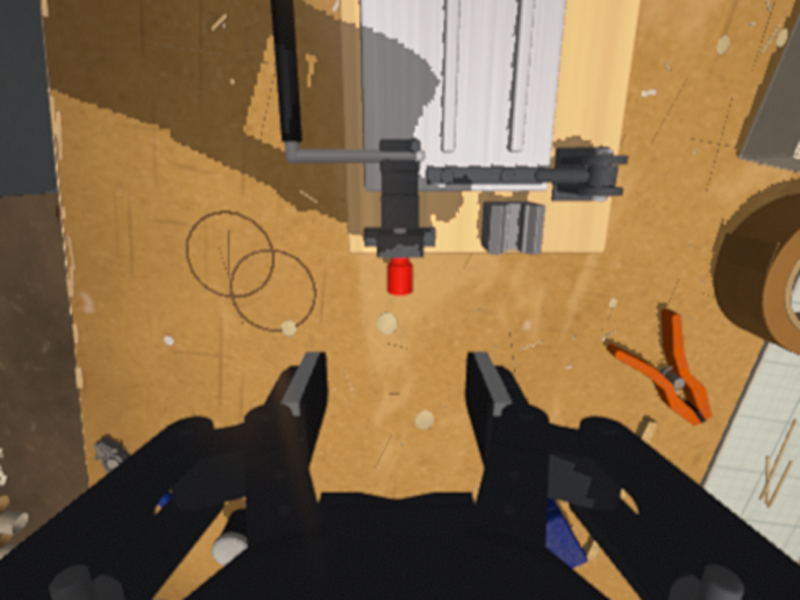

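In the wrist view the knob centre is at (400,278), the base corners at (351,251) and (605,250), and the notch mouth at (514,252). These lie about 5 px from the prediction, so I'll refit.

```bash
python3 - <<'E'
from h import *
M=[[-80,-118,22],[110,-118,22],[-42,-128,48],[-108,-50,54],[34,-112,52]]
u=np.array([[351,251],[605,250],[400,278.5],[290,153],[514,252]])/1.5625
i=ctrl.camera_info("wrist")
s=least_squares(lambda p:(proj("wrist",press(p,M),i)-u).ravel(),PP)
print(s.x,s.fun.reshape(-1,2).round(2).tolist())
open("h.py","a").write(f"\nPP=list({s.x.round(5).tolist()})\n")
E
python3 - <<'E'
from h import *
togo([-42,-130,48],PP)
E
```

```text
[0.58772663 0.03808505 0.14270753] [[-1.93, 1.13], [0.2, 0.44], [-0.12, -2.76], [1.58, 1.34], [-0.02, -0.36]]
clock 3.15 pos [ 0.5617 -0.0987  0.1597] d(mm) [  1.8   3.2 116.7] turn -0.0083 F [ 0.1 -0.1  0.6] w 0.0511 tilt [ 3.e-04  0.e+00 -1.e+00] q [-0.24  0.39  1.52  0.    1.23 -0.37]
```

Request:
servo_tool:
  plan:
    - [[-0.001,0.003,0.02,-0.004],[0,0,0.03,0],[0,0,0.03,0],[0,0,0.02,0],[0,0,0.01,0],[0,0,0.006,0],[0,0,0,0],[0,0,0,0]]

```text
clock: 3.95
eef_pos: [0.5655, -0.0998, 0.0444]
tool_rot: [0.657, 0.754, 0.0, 0.001]
force: [0.4, -0.5, -0.1]
grip_width: 0.0514
```

```bash
python3 - <<'E'
from h import *
import cv2
togo([-42,-130,48],PP)
im=ctrl.get_image("wrist")[:,:,::-1]
im=cv2.resize(im[60:360,100:412],None,fx=2,fy=2,interpolation=cv2.INTER_CUBIC)
cv2.imwrite("pics/w2.png",im)
E
```

```text
clock 3.95 pos [ 0.5655 -0.0998  0.0444] d(mm) [ 3.4 -0.4  1.4] turn -0.0045 F [ 0.4 -0.5 -0.1] w 0.0514 tilt [ 1.7e-03 -4.0e-04 -1.0e+00] q [-0.24  0.54  1.6   0.    1.   -0.38]
```

View pics/w2.png

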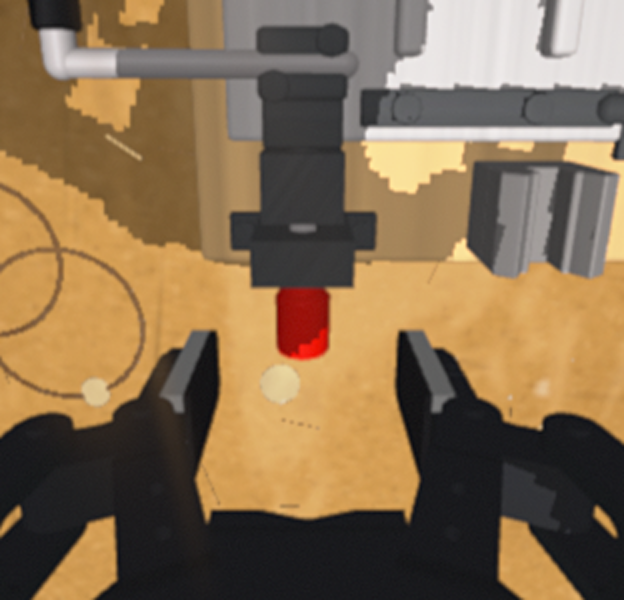

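```bash
python3 - <<'E'
from h import *
s=ctrl.state();r=R.from_quat(s["tool_rot"]).as_matrix()
i=ctrl.camera_info("wrist")
f=lambda P:((proj("wrist",P,i)-[100,60])*2).round(0).tolist()
w=lambda v:s["eef_pos"]+r@(np.array(v)/1e3)
for n,v in dict(grasp=[0,0,-5],g11=[11,0,-5],gm11=[-11,0,-5],padtipL=[11,-25,10],padtipR=[11,25,10],padtipR2=[-11,25,10],knobmid_if_aligned=[2,0,-5]).items(): print(n,v,f(w(v)))
i0=i
u=np.array([[303,358],[303,288]])/2+[100,60]
# rays onto z=0.048 (end/top) -> press coords
T=i["T"];fo=192/np.tan(np.radians(i["vfov"])/2)
for a,z in zip(u,(.048,.060)):
    d=T[:3,:3]@np.array([(a[0]-i["cx"])/fo,-(a[1]-i["cy"])/fo,-1]);P=T[:3,3]+d*(z-T[2,3])/d[2]
    print("tool frame",(r.T@(P-s["eef_pos"])*1e3).round(1))
E
```

```text
grasp [0, 0, -5] [[305.0, 330.0]]
g11 [11, 0, -5] [[305.0, 299.0]]
gm11 [-11, 0, -5] [[305.0, 360.0]]
padtipL [11, -25, 10] [[234.0, 283.0]]
padtipR [11, 25, 10] [[377.0, 283.0]]
padtipR2 [-11, 25, 10] [[375.0, 340.0]]
knobmid_if_aligned [2, 0, -5] [[305.0, 325.0]]
tool frame [-10.9  -0.8  -3.6]
tool frame [ 18.7  -0.7 -15.6]
```

Request:
servo_tool:
  plan:
    - [[0,-0.001,0,0],[0,0,0,0],[0,0,0,0],[0,0,0,0],[0,0,0,0],[0,0,0,0],[0,0,0,0]]
  gripper: -1
  force: 50

```text
clock: 4.7
eef_pos: [0.564, -0.1, 0.0432]
tool_rot: [0.657, 0.754, -0.0, 0.0]
force: [1.0, -0.6, -0.1]
grip_width: 0.0001
```

```bash
python3 - <<'E'
from h import *
import cv2
togo([-42,-130,48],PP)
im=ctrl.get_image("wrist")[:,:,::-1]
im=cv2.resize(im[60:360,100:412],None,fx=2,fy=2,interpolation=cv2.INTER_CUBIC)
cv2.imwrite("pics/w3.png",im)
E
```

```text
clock 4.7 pos [ 0.564  -0.1     0.0432] d(mm) [3.3 1.1 0.2] turn -0.0047 F [ 1.  -0.6 -0.1] w 0.0001 tilt [ 0. -0. -1.] q [-0.24  0.54  1.6  -0.    1.   -0.38]
```

View pics/w3.png

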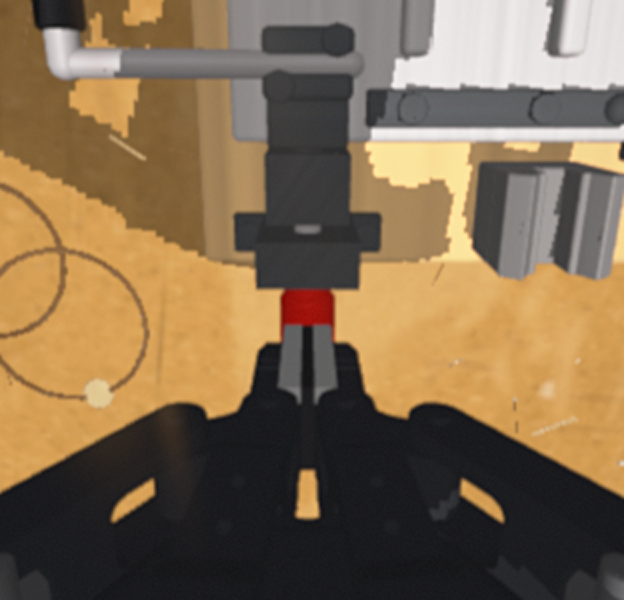

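The jaws shut fully, to 0 mm, and the tips hide part of the knob, so they seem to be above it. I'll check against the side view.

```bash
python3 - <<'E'
from h import *
import cv2
s=ctrl.state();r=R.from_quat(s["tool_rot"]).as_matrix()
im=ctrl.get_image("side")[:,:,::-1]
x0,y0=230,130;k=7
c=cv2.resize(im[y0:y0+80,x0:x0+100],None,fx=k,fy=k,interpolation=cv2.INTER_CUBIC)
for v,col in (([0,0,14],(0,255,0)),([0,0,-5],(255,255,0)),([0,0,-59],(255,0,255))):
    q=(proj("side",s["eef_pos"]+r@(np.array(v)/1e3))[0]-[x0,y0]+.5)*k
    print(v,q); cv2.circle(c,tuple(int(t) for t in q),4,col,1)
cv2.imwrite("pics/s2.png",c)
E
```

```text
[0, 0, 14] [371.32770119 545.52380609]
[0, 0, -5] [373.40026461 504.79390521]
[0, 0, -59] [379.44598626 385.98372026]
```

View pics/s2.png

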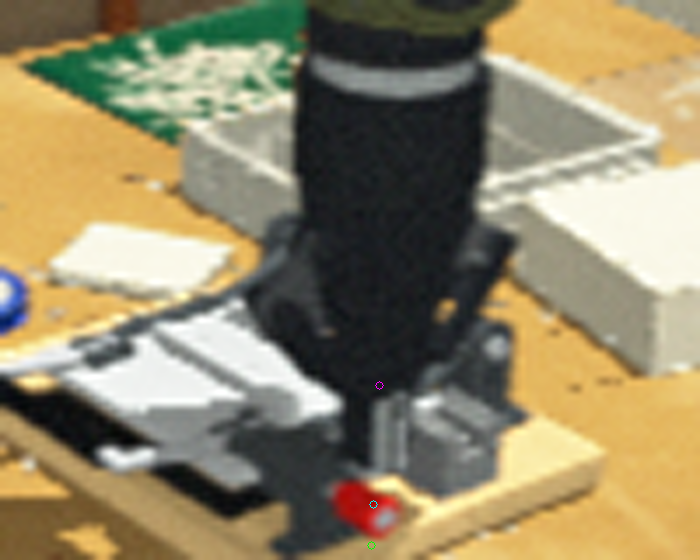

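The side view shows the fingertips ending at row 470, but the stated tip projects to row 545. Both cameras therefore put the real tips about 40 mm higher than the stated tool frame. I'll open, go about 38 mm lower and try again.

Request:
servo_tool:
  plan:
    - [[0,0,0,0],[0,0,0,0],[0,0,0,0],[0,0,0,0],[0,0.0015,0,0],[0,0,0.01,0],[0,0,0.01,0],[0,0,0.01,0],[0,0,0.006,0],[0,0,0,0]]
  gripper: 0.2

```text
clock: 5.8
eef_pos: [0.5648, -0.0997, 0.0058]
tool_rot: [0.657, 0.754, -0.0, -0.001]
force: [0.1, 0.5, 0.4]
grip_width: 0.0512
```

Request:
servo_tool:
  plan:
    - [[0,0,0,0],[0,0,0,0],[0,0,0,0],[0,0,0,0],[0,0,0,0],[0,0,0,0]]
  gripper: -1
  force: 50

```text
clock: 6.4
eef_pos: [0.5656, -0.0999, 0.0075]
tool_rot: [0.657, 0.754, 0.0, 0.0]
force: [-1.9, -0.1, 4.9]
grip_width: 0.0165
```

```bash
python3 - <<'E'
from h import *
import cv2
togo([-42,-130,8],PP)
im=ctrl.get_image("wrist")[:,:,::-1]
im=cv2.resize(im[60:360,100:412],None,fx=2,fy=2,interpolation=cv2.INTER_CUBIC)
cv2.imwrite("pics/w4.png",im)
E
```

```text
clock 6.4 pos [ 0.5656 -0.0999  0.0075] d(mm) [ 3.4 -0.5  4.5] turn -0.0047 F [-1.9 -0.1  4.9] w 0.0165 tilt [ 5.e-04 -2.e-04 -1.e+00] q [-0.24  0.59  1.61 -0.    0.93 -0.38]
```

Request:
servo_tool:
  plan:
    - [[0,0,0,0],[0,0,0,0],[0,0,0,0],[0,0,0,0],[0,0,0.004,0],[0,0,0.004,0],[0,0,0.002,0],[0,0,0,0]]
  gripper: 0.2

```text
clock: 7.25
eef_pos: [0.5652, -0.0997, -0.0033]
tool_rot: [0.657, 0.754, -0.0, -0.0]
force: [-0.0, 0.6, 0.9]
grip_width: 0.0514
```

Request:
servo_tool:
  plan:
    - [[0,0,0,0],[0,0,0,0],[0,0,0,0],[0,0,0,0],[0,0,0,0],[0,0,0,0]]
  gripper: -1

```text
clock: 7.85
eef_pos: [0.5655, -0.0998, -0.0027]
tool_rot: [0.657, 0.754, 0.0, 0.0]
force: [-2.1, -0.2, 3.8]
grip_width: 0.0169
```

```bash
python3 - <<'E'
from h import *
import cv2
togo([-42,-130,8],PP)
im=ctrl.get_image("side")[:,:,::-1]
x0,y0=230,130;k=7
c=cv2.resize(im[y0:y0+80,x0:x0+100],None,fx=k,fy=k,interpolation=cv2.INTER_CUBIC)
im=ctrl.get_image("wrist")[:,:,::-1]
im=cv2.resize(im[60:360,100:412],None,fx=2,fy=2,interpolation=cv2.INTER_CUBIC)
cv2.imwrite("pics/w5.png",im)
cv2.imwrite("pics/s5.png",np.hstack([cv2.resize(c,(400,320)),cv2.resize(im,(400,384))[:320]]))
E
```

```text
clock 7.85 pos [ 0.5655 -0.0998 -0.0027] d(mm) [ 3.3 -0.4 -5.7] turn -0.0046 F [-2.1 -0.2  3.8] w 0.0169 tilt [ 2.e-04 -1.e-04 -1.e+00] q [-0.24  0.61  1.62 -0.    0.92 -0.38]
```

View pics/s5.png

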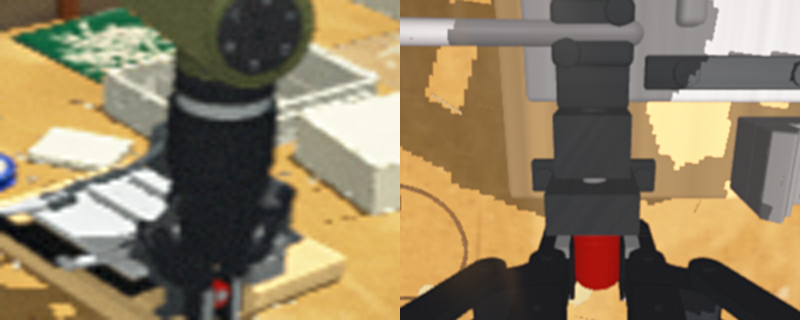

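The wrist picture now shows the red knob between the pads at good depth, with a width of 16.9 mm. I'll pull it out.

Request:
servo_tool:
  plan:
    - [[-0.003,0,0,0],[-0.005,0,0,0],[-0.005,0,0,0],[-0.005,0,0,0],[-0.005,0,0,0],[-0.005,0,0,0],[-0.005,0,0,0],[-0.005,0,0,0],[-0.005,0,0,0],[-0.005,0,0,0],[-0.004,0,0,0],[0,0,0,0]]

```text
clock: 9.15
eef_pos: [0.5727, -0.1518, -0.0028]
tool_rot: [0.657, 0.754, 0.0, 0.0]
force: [0.0, 0.6, 0.1]
grip_width: 0.0168
```

```bash
python3 - <<'E'
from h import *
import cv2
togo([-42,-130,8],PP)
im=ctrl.get_image("wrist")[:,:,::-1]
im=cv2.resize(im[60:360,100:412],None,fx=2,fy=2,interpolation=cv2.INTER_CUBIC)
cv2.imwrite("pics/w6.png",im)
E
```

```text
clock 9.15 pos [ 0.5727 -0.1518 -0.0028] d(mm) [55.8 -0.4 -5.8] turn -0.0052 F [0.  0.6 0.1] w 0.0168 tilt [ 1.e-04 -1.e-04 -1.e+00] q [-0.32  0.64  1.56 -0.    0.94 -0.46]
```

View pics/w6.png

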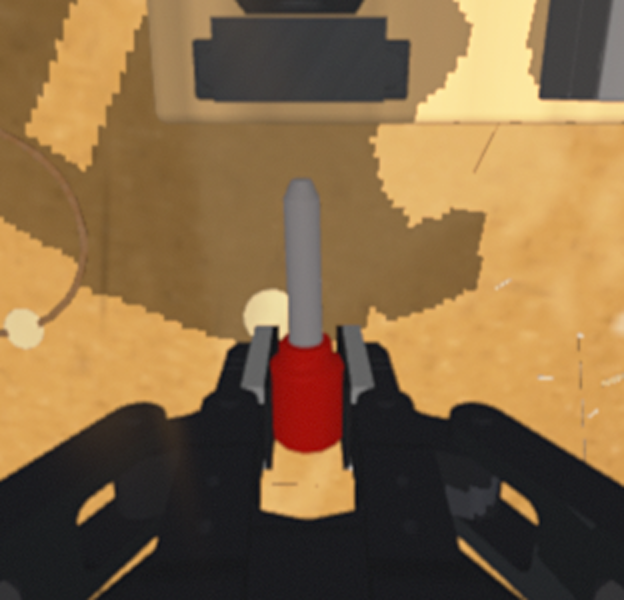

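The pin is out and held level, with its tip at (302,180). Now I'll move it over to the notch.

Request:
servo_tool:
  plan:
    - [[0,0,-0.012,0],[0,0.006,-0.02,0],[0,0.025,0,0],[0,0.025,0,0],[0.008,0.02,0,0],[0.02,0,0,0],[0.015,0,0,0],[0.0065,0,0,0],[0,0,0,0],[0,0,0,0]]

```text
clock: 10.2
eef_pos: [0.641, -0.0921, 0.0296]
tool_rot: [0.657, 0.754, 0.0, 0.0]
force: [0.6, 0.9, -0.5]
grip_width: 0.0167
```

```bash
python3 - <<'E'
from h import *
import cv2
togo([34,-130,4],PP)
im=ctrl.get_image("wrist")[:,:,::-1]
im=cv2.resize(im[60:360,100:412],None,fx=2,fy=2,interpolation=cv2.INTER_CUBIC)
cv2.imwrite("pics/w7.png",im)
E
```

```text
clock 10.2 pos [ 0.641  -0.0921  0.0296] d(mm) [ 6.5 -0.2 30.6] turn -0.0047 F [ 0.6  0.9 -0.5] w 0.0167 tilt [ 3.e-04 -2.e-04 -1.e+00] q [-0.2   0.7   1.37 -0.    1.07 -0.34]
```

View pics/w7.png

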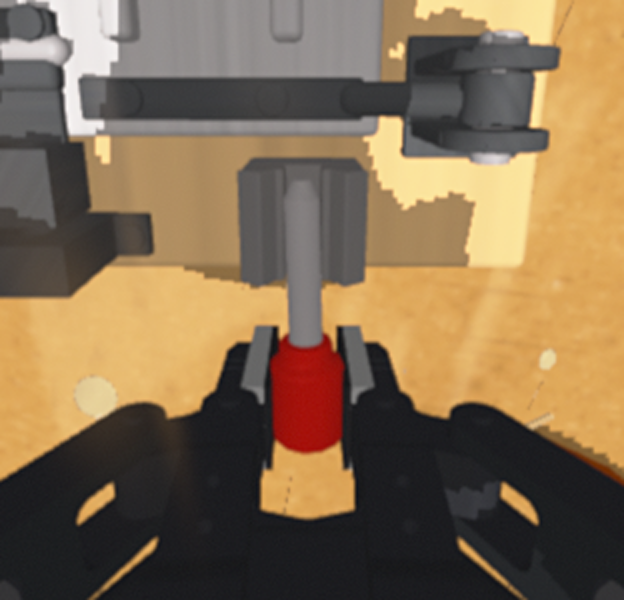

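The pin lies in line over the groove (column 303, groove at 288–320). I'll lower it.

Request:
servo_tool:
  plan:
    - [[0,0,0.01,0],[0,0,0.01,0],[0,0,0.005,0],[0,0,0.004,0],[0,0,0.003,0],[0,0,0.002,0],[0,0,0,0],[0,0,0,0]]

```text
clock: 11.05
eef_pos: [0.6412, -0.0919, -0.0046]
tool_rot: [0.657, 0.754, 0.0, 0.0]
force: [-0.0, 0.7, -0.7]
grip_width: 0.0165
```

Request:
servo_tool:
  plan:
    - [[0,0,0.001,0],[0,0,0.001,0],[0,0,0,0]]

```text
clock: 11.35
eef_pos: [0.6414, -0.0919, -0.0062]
tool_rot: [0.657, 0.754, 0.0, 0.0]
force: [-1.4, -0.6, 5.0]
grip_width: 0.0167
```

Request:
servo_tool:
  plan:
    - [[0,0,0,0],[0,0,0,0],[0,0,0,0],[0,0,0,0],[0,0,0,0],[0,0,-0.01,0],[0,0,-0.03,0],[0,0,-0.03,0],[0,0,-0.03,0],[0,0,0,0],[0,0,0,0]]
  gripper: 0.1

```text
clock: 12.45
eef_pos: [0.6413, -0.0919, 0.0942]
tool_rot: [0.657, 0.754, 0.0, 0.001]
force: [0.1, -0.3, -0.1]
grip_width: 0.0468
```

```bash
python3 - <<'E'
from h import *
import cv2
togo([-108,0,54-40+50],PP)
for n,(a,b,c,d),k in (("wrist",(60,320,100,412),2),):
    im=ctrl.get_image(n)[:,:,::-1]
    cv2.imwrite("pics/w8.png",cv2.resize(im[a:b,c:d],None,fx=k,fy=k,interpolation=cv2.INTER_CUBIC))
E
```

```text
clock 12.45 pos [ 0.6413 -0.0919  0.0942] d(mm) [ 135.6 -143.3   34.9] turn -0.0047 F [ 0.1 -0.3 -0.1] w 0.0468 tilt [ 1.5e-03 -3.0e-04 -1.0e+00] q [-0.2   0.62  1.33 -0.    1.19 -0.34]
```

View pics/w8.png

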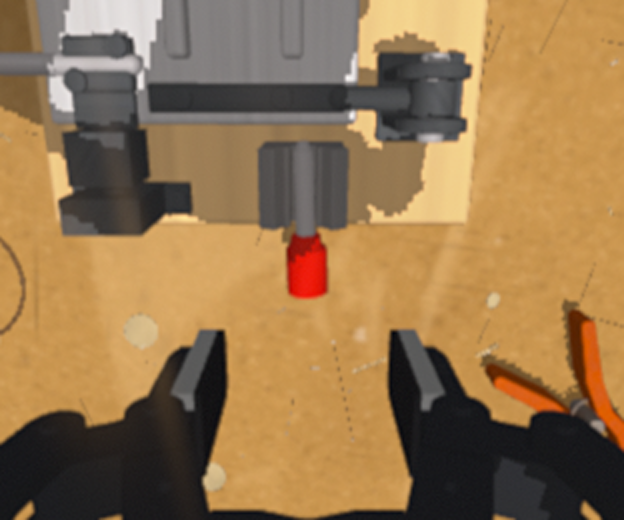

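The pin lies in the notch with its shoulder about 3–4 mm outside the face, and it is released. Now the handle.

Request:
servo_tool:
  plan:
    - [[0.015,-0.016,0,0],[0.03,-0.032,0,0],[0.03,-0.032,0,0],[0.03,-0.032,0,0],[0.02,-0.02,0,0],[0.01,-0.011,0,0],[0,0,0.02,0],[0,0,0,0],[0,0,0,0],[0,0,0,0]]
  gripper: -0.3

```text
clock: 13.5
eef_pos: [0.4812, 0.022, 0.0735]
tool_rot: [0.657, 0.754, -0.0, 0.0]
force: [0.4, -0.4, -0.2]
grip_width: 0.0297
```

```bash
python3 - <<'E'
from h import *
import cv2
togo([-108,0,14],PP)
i=ctrl.camera_info("wrist");im=ctrl.get_image("wrist")
print(proj("wrist",press(PP,[[-108,0,54],[-108,-38,54],[-108,38,54]]),i).round(1))
g=cv2.cvtColor(im,cv2.COLOR_RGB2GRAY)
for r in range(100,230,10):
    print(r,' '.join(f"{v:3d}" for v in g[r,205:300:3]))
E
```

```text
clock 13.5 pos [0.4812 0.022  0.0735] d(mm) [ 0.7 -0.3 64.5] turn -0.005 F [ 0.4 -0.4 -0.2] w 0.0297 tilt [-0. -0. -1.] q [-0.03  0.32  1.85 -0.    0.98 -0.17]
[[252.5 210.2]
 [252.7 255.3]
 [252.1 159.7]]
100  95  97  94  96  94  92  94  93  93  94  93 110 180 209 119  94  92  90  95  94  91 143 163 155 157 158 142  87 130 205 211 209
110  93  96  95  93  93  92  92  95  93  93  94 178 139 101  92  91  93  94  94  90  87  89 136 167 195 192 208 192 149 207 210 208
120  92  91  95  95  92  92  94  93  91  92  91  92  92  92  92  92  94  94  92  85  90  89  89  89  90  90  88  91 166 210 209 207
130  92  91  92  93  91  91  92  92  91  89  93  93  92  93  92  90  88  88  87  89  89  91  91  92  92  90 112 127 118 126 124 123
140  93  92  92  92  92  87  90  89  91  92  94  93  93  93  94 109 116 112 114 114 115 115 115 116 114 115 114 136 175 175 176 176
150  92  92  94  91  92  92  93  92  90  93  91  90  91  88  98 110 118 111  93  90  91  92  93  94  93  92  94  97 120 123 122 124
160  95  93  92  93  94  93  94  93  94  93  93  91  93  43  24  28  27  25  25  66  92  92  93  93  90  91  95  99 123 124 122 125
170  97  94  92  94  94  94  96  95  94  93  95  92  92  40  23  25  28  26  23  73  93  93 103 120 157 159 105 102 124 124 123 128
180 165 168 159 160 162 157 158 166 155 160 157 159 106  47  21  24  26  26  20 129 155 156 157 159 158 149  88 137 204 185 208 216
190 160 159 160 162 165 162 160 154 160 160 155 160 148  45  20  22  24  23  20 132 163 162 158 157 155 160  89 152 207 208 205 218
200 160 158 158 162 162 159 147 160 158 160 162 159 109  46  19  24  22  21  17 155 160 161 159 157 157 140  93 170 212 208 206 221
210 157 157 160 161 158 152 161 159 157 158 159 161 142  50  18  22  22  20  21 153 159 157 157 161 162 153  93 183 210 207 208 224
220 148 148 154 164 149 163 160 158 159 159 157 158 154  88  23  35  40  32  23 162 163 156 158 159 160 134  95 191 212 206 210 219
```

The handle sits at columns 243–262 (centre 252.5), against a predicted 252.4. I'll descend.

Request:
servo_tool:
  plan:
    - [[0,0,0.02,0],[0,0,0.02,0],[0,0,0.015,0],[0,0,0.006,0],[0,0,0.003,0],[0,0,0,0]]

```text
clock: 14.15
eef_pos: [0.4812, 0.0222, 0.0095]
tool_rot: [0.657, 0.754, 0.0, 0.0]
force: [-0.4, -0.7, 0.6]
grip_width: 0.0294
```

Request:
servo_tool:
  plan:
    - [[0,0,0,0],[0,0,0,0],[0,0,0,0],[0,0,0,0],[0,0,0,0],[0,0,0,0]]
  gripper: -1
  force: 40

```text
clock: 14.75
eef_pos: [0.4806, 0.0221, 0.0099]
tool_rot: [0.657, 0.754, -0.0, -0.0]
force: [-5.9, -0.4, 7.0]
grip_width: 0.0114
```

```bash
python3 - <<'E'
import numpy as np
ph=np.concatenate([[-.043,-.03],np.linspace(0.0,1.6,33),np.linspace(1.6,1.727,6)[1:]])
x=80-188*np.cos(ph);z=62+188*np.sin(ph)
X=np.round(x-x[0]);X=np.round((x-x[0])*2)/2;Z=np.round((z-z[0])*2)/2
r=[[0,round(a/1000,4),round(-b/1000,4),0] for a,b in zip(np.diff(X),np.diff(Z))]
for k in range(0,len(r),12):print(r[k:k+12], ph[min(k+12,len(ph)-1)],X[min(k+12,len(X)-1)],Z[min(k+12,len(X)-1)])
E
```

```text
[[0, np.float64(-0.0), np.float64(-0.0025), 0], [0, np.float64(0.0), np.float64(-0.0055), 0], [0, np.float64(0.0), np.float64(-0.0095), 0], [0, np.float64(0.001), np.float64(-0.0095), 0], [0, np.float64(0.001), np.float64(-0.009), 0], [0, np.float64(0.0015), np.float64(-0.0095), 0], [0, np.float64(0.002), np.float64(-0.009), 0], [0, np.float64(0.0025), np.float64(-0.009), 0], [0, np.float64(0.003), np.float64(-0.009), 0], [0, np.float64(0.0035), np.float64(-0.009), 0], [0, np.float64(0.004), np.float64(-0.0085), 0], [0, np.float64(0.0045), np.float64(-0.008), 0]] 0.5 23.0 98.0
[[0, np.float64(0.0045), np.float64(-0.0085), 0], [0, np.float64(0.005), np.float64(-0.0075), 0], [0, np.float64(0.0055), np.float64(-0.008), 0], [0, np.float64(0.006), np.float64(-0.007), 0], [0, np.float64(0.0065), np.float64(-0.007), 0], [0, np.float64(0.0065), np.float64(-0.007), 0], [0, np.float64(0.0065), np.float64(-0.0065), 0], [0, np.float64(0.0075), np.float64(-0.006), 0], [0, np.float64(0.0075), np.float64(-0.0055), 0], [0, np.float64(0.0075), np.float64(-0.0055), 0], [0, np.float64(0.0085), np.float64(-0.0045), 0], [0, np.float64(0.008), np.float64(-0.0045), 0]] 1.1 102.5 175.5
[[0, np.float64(0.0085), np.float64(-0.004), 0], [0, np.float64(0.0085), np.float64(-0.004), 0], [0, np.float64(0.009), np.float64(-0.003), 0], [0, np.float64(0.009), np.float64(-0.0025), 0], [0, np.float64(0.009), np.float64(-0.0025), 0], [0, np.float64(0.0095), np.float64(-0.002), 0], [0, np.float64(0.009), np.float64(-0.001), 0], [0, np.float64(0.0095), np.float64(-0.001), 0], [0, np.float64(0.0095), np.float64(-0.0005), 0], [0, np.float64(0.0095), np.float64(-0.0), 0], [0, np.float64(0.0045), np.float64(-0.0), 0], [0, np.float64(0.005), np.float64(0.0005), 0]] 1.6508 203.0 195.5
[[0, np.float64(0.0045), np.float64(0.0005), 0], [0, np.float64(0.005), np.float64(0.0005), 0], [0, np.float64(0.0045), np.float64(0.0005), 0]] 1.727 217.0 194.0
```

Request:
servo_tool:
  plan:
    - [[0,0,-0.0025,0],[0,0,-0.0055,0],[0,0,-0.0095,0],[0,0.001,-0.0095,0],[0,0.001,-0.009,0]]

```text
clock: 15.25
eef_pos: [0.4823, 0.0224, 0.046]
tool_rot: [0.657, 0.754, -0.001, -0.0]
force: [-3.6, -2.9, -2.9]
grip_width: 0.0116
```

Forces are a few newtons, so I'll carry on.

Request:
servo_tool:
  plan:
    - [[0,0.0015,-0.0095,0],[0,0.002,-0.009,0],[0,0.0025,-0.009,0],[0,0.003,-0.009,0],[0,0.0035,-0.009,0],[0,0.004,-0.0085,0],[0,0.0045,-0.008,0],[0,0,0,0]]

```text
clock: 16.05
eef_pos: [0.5018, 0.0251, 0.1086]
tool_rot: [0.657, 0.754, -0.002, -0.002]
force: [-23.4, -6.3, 8.0]
grip_width: 0.0117
```

Request:
servo_tool:
  plan:
    - [[0,0.0045,-0.0085,0],[0,0.005,-0.0075,0],[0,0.0055,-0.008,0],[0,0.006,-0.007,0],[0,0.0065,-0.007,0],[0,0.0065,-0.007,0],[0,0.0065,-0.0065,0],[0,0.0075,-0.006,0],[0,0.0075,-0.0055,0],[0,0.0075,-0.0055,0],[0,0.0085,-0.0045,0],[0,0.008,-0.0045,0]]

```text
clock: 17.25
eef_pos: [0.5829, 0.0362, 0.1886]
tool_rot: [0.657, 0.754, 0.001, 0.001]
force: [-13.4, -4.2, 17.1]
grip_width: 0.0116
```

The handle is pushing outward with about 20 N, so my command lies a few mm inside the arc. I'll ease outward.

Request:
servo_tool:
  plan:
    - [[0,-0.001,-0.002,0],[0,-0.001,-0.0015,0],[0,0,0,0],[0,0,0,0]]

```text
clock: 17.65
eef_pos: [0.5801, 0.0358, 0.1875]
tool_rot: [0.657, 0.754, -0.0, -0.0]
force: [4.5, -3.4, -10.0]
grip_width: 0.0115
```

```bash
python3 - <<'E'
from h import *
s=ctrl.state();c,n=np.cos(.139),np.sin(.139)
for e in ([.4812,.0222,.0095],[.5018,.0251,.1086],[.5829,.0362,.1886],s["eef_pos"]):
    d=np.array(e)-press([.58773,.03809,.1427],[[80,0,62]])[0]
    X=c*d[0]+n*d[1];Z=d[2]+.0445
    print((X*1e3).round(1),(Z*1e3).round(1),"r",(np.hypot(X,Z)*1e3).round(1),"phi",np.arctan2(Z,-X).round(3))
print(s["force"],s["clock"])
E
```

```text
-187.7 -8.0 r 187.9 phi -0.043
-166.9 91.1 r 190.1 phi 0.5
-85.0 171.1 r 191.1 phi 1.11
-87.9 170.0 r 191.4 phi 1.094
[  4.46775739  -3.4335111  -10.02435577] 17.65
```

Request:
servo_tool:
  plan:
    - [[0,0.0085,-0.003,0],[0,0.0085,-0.004,0],[0,0.009,-0.003,0],[0,0.009,-0.0025,0],[0,0.009,-0.0025,0],[0,0.009,-0.002,0],[0,0.006,-0.0005,0],[0,0.003,-0.0005,0],[0,0,0,0],[0,0,0,0]]

```text
clock: 18.65
eef_pos: [0.6421, 0.0445, 0.2081]
tool_rot: [0.657, 0.754, 0.001, 0.001]
force: [-2.7, -3.1, 6.6]
grip_width: 0.0117
```

```bash
cat >> h.py <<'E'
def arc():
    s=ctrl.state();c,n=np.cos(.139),np.sin(.139)
    d=s["eef_pos"]-press([.58773,.03809,.1427],[[80,0,62]])[0]
    X=(c*d[0]+n*d[1])*1e3;Z=d[2]*1e3+41.5
    F=s["force"];print("clock",s["clock"],X.round(1),Z.round(1),"r",np.hypot(X,Z).round(1),"q",(np.arctan2(Z,-X)+.043).round(4),"Fpress x,y,z",(c*F[0]+n*F[1]).round(2),(-n*F[0]+c*F[1]).round(2),F[2].round(2),"w",s["grip_width"].round(4),"T",s["ft_torque"].round(2))
E
python3 - <<'E'
from h import *
arc()
E
```

```text
Traceback (most recent call last):
  File "h.py", line 25, in arc
    F=s["force"];print("clock",s["clock"],X.round(1),Z.round(1),"r",np.hypot(X,Z).round(1),"q",(np.arctan2(Z,-X)+.043).round(4),"Fpress x,y,z",(c*F[0]+n*F[1]).round(2),(-n*F[0]+c*F[1]).round(2),F[2].round(2),"w",s["grip_width"].round(4),"T",s["ft_torque"].round(2))
                                                                                                                                                                                                                    ^^^^^^^^^^^^^^^^^^^^^
AttributeError: 'float' object has no attribute 'round'
```

Request:
servo_tool:
  plan:
    - [[0,0.006,-0.001,0],[0,0.008,-0.001,0],[0,0.009,-0.0005,0],[0,0.009,0,0],[0,0.008,0,0],[0,0.006,0.0005,0],[0,0.004,0.0005,0],[0,0.003,0.0005,0],[0,0.001,0,0],[0,0,0,0],[0,0,0,0],[0,0,0,0]]

```text
clock: 19.85
eef_pos: [0.6952, 0.0519, 0.2072]
tool_rot: [0.657, 0.754, -0.0, 0.0]
force: [-0.3, -3.2, 2.9]
grip_width: 0.0118
```

```bash
sed -i 's/s\["grip_width"\].round(4)/s["grip_width"]/' h.py; python3 - <<'E'
from h import *
arc()
i=ctrl.camera_info("top")
E
```

```text
clock 19.85 28.4 186.7 r 188.9 q 1.7647 Fpress x,y,z -0.76 -3.11 2.88 w 0.011753120860543812 T [-0.49  0.26 -0.02]
```

Request:
servo_tool:
  plan:
    - [[0,0.001,0,0],[0,0,0,0],[0,0,0,0],[0,0,0,0],[0,0,0,0],[0,0,0,0]]

```text
clock: 20.45
eef_pos: [0.6963, 0.0521, 0.2071]
tool_rot: [0.657, 0.754, -0.0, -0.0]
force: [-0.8, -4.1, 0.0]
grip_width: 0.0113
```

```bash
python3 - <<'E'
from h import *
import cv2
arc()
for n in ("side","top"):
    im=ctrl.get_image(n).astype(int)
    p=proj(n,press(PP,[[34,-131,44]]))[0]
    m=(im[...,0]>110)&(im[...,1]<60)&(im[...,2]<60)
    a=[int(v) for v in p];m[:max(0,a[1]-25)]=0;m[a[1]+25:]=0;m[:,:a[0]-25]=0;m[:,a[0]+25:]=0
    y,x=np.nonzero(m);print(n,p.round(1),len(x),x.mean() if len(x) else None,y.mean() if len(x) else None)
arc()
print(ctrl.state()["dq"].round(3))
E
```

```text
clock 20.45 29.4 186.6 r 188.9 q 1.7703 Fpress x,y,z -1.37 -3.99 0.02 w 0.011314826052291654 T [-0.65  0.46 -0.04]
side [301.9 194.9] 31 301.03225806451616 195.4516129032258
top [275.6 162.9] 27 276.3333333333333 162.77777777777777
clock 20.55 29.4 186.6 r 188.9 q 1.7703 Fpress x,y,z -1.11 -4.9 0.31 w 0.011155239916949498 T [-0.66  0.52 -0.02]
[-0.001 -0.001 -0.001 -0.     0.    -0.   ]
```

The pin shows in both views where it was parked, and the platen stands still at q ≈ 1.77 with the handle held. I'll hand it in.

```bash
python3 -c "
from plant import ctrl
print(ctrl.hand_in())
s=ctrl.state();print(s['clock'],s['eef_pos'],s['force'])"
```

```text
the job is handed in; nothing more can be done
None
the job is handed in; nothing more can be done
```

I pulled the lock pin straight out, laid it in the parking notch on the same side and let go. I then swung the platen up by its handle and handed in at about 20.6 s, still gripping it at the balance point.

**Last checks**
- **Platen:** by the handle's position it stood at about 1.770 rad, against 1.77 asked, and the arm was still. The force toward or away from the hinge was about 1 N, with 4–5 N sideways along the grip. That force is too small to confirm the balance point by itself, so the angle rests on geometry.
- **Pin:** the red knob showed within about 1 px of its parked position in both the side and top pictures. Its shoulder is roughly 3–4 mm outside the notch face.

**What disagreed**
- **Fingertips:** they turned out to be about 40 mm higher than the stated tool frame. My first grasp closed on nothing above the knob, and the second was shallow. I corrected the depth from the pictures and grasped it properly.
- **Grip width:** it read about 1.5 mm under the true thickness.
- **Swing:** my path ran about 3 mm inside the handle's arc partway up, which put up to about 25 N on the wrist. I eased it out and the force dropped.

I did not take a separate picture check of the other things on the table, and nothing I noticed suggested contact with them.

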